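# Load the eared tool plate into its spring-clip bracket

## Task

Pick up the steel plate by its grey upright grip, lay it flat on the open front of the aluminium bracket and slide its two ears under the spring clips into the slots until the plate sits flat and fully home against the back stop. Bed it there with a firm but gentle push of about 10 N for half a second, never ramming the stop or jamming the ears, then let go and leave the plate seated. Leave the other things on the trolley where they are.

Things in the scene. Friction and masses are not known exactly. Their poses are not given: they have to be found in the camera images.
- plate_center (a point): Eared steel plate, loose, 110 to 210 g: 44 (x) by 50 (y) by 6 mm, an ear on each y side, 30 mm long in x, reaching 35 mm from the middle, 5 mm thick, flush with the underside. A grey grip 14 (x) by 24 (y) mm stands on its middle up to 50 mm. This point: on its axis, 25 mm above the underside. z up; a half turn about z makes no difference. Starts flat on the trolley, any yaw within 0.6 rad
- plate: The same plate; origin at the centre of its underside. Hold the grip with the fingertips 25 to 35 mm above the underside, so that they can open above the bracket's rails; pinched across its 14 mm (fore and aft) it cannot tip in the fingers when pushed. Its steel slides easily on the oiled bracket (friction about 0.3), but pressed down hard while being pushed it digs in and jams
- bracket: Aluminium bracket fixed on the trolley, 150 (x) by 100 (y) mm; origin under its middle, on the trolley top; bed top 12 mm above it. Slots run along +x, away from the robot, yaw within 0.3 rad. From x = -75 to -26 mm the bed is an open apron to lay the plate on; to -10 mm the sides are flared lead-ins; from -10 to 60 mm runs a rail at each side
- slot_mouth (a point): Middle of the slots' mouth on the bed top, 10 mm nearer the robot than the bracket's origin. Each rail: side wall 36.3 mm from the middle (1.3 mm play beside each ear), roof underside 9 mm above the bed reaching in to 28 mm from the middle, rail top 12 mm above the bed (24 mm above the trolley)
- clip_left (a joint): Lift (m) of the left (+y) sprung steel leaf under the rail's roof, 0 at rest, at most 0.004. Its ramp begins 3 mm before the slot mouth, 8 mm above the bed, and falls to a crest 14 to 40 mm past the mouth, 3.6 mm above the bed; the ear lifts it (3 N/mm) and is then pressed down. Together they drag with 4 to 9 N, steady once both ears are under the crests
- clip_right (a joint): The same for the right (-y) clip
- back_stop: Dark steel rigid stop block 22 (x) by 40 (y) by 14 mm with two bolt heads, clamped on the bed between the rails, its face 43 to 53 mm beyond the bracket's origin. Origin at the foot of its front face, on the bed; x is the slots' direction, the face looks to -x. The plate is home when its leading edge touches the face (plate's centre 22 mm before it)
- loupe_1: Bystander: black eye loupe, 37 mm across, 31 mm tall; origin at its foot
- tin_1: Bystander: round tin, 48 mm across, 22 mm tall
- jar_1: Bystander: white jar with black lid, 42 mm across, 47 mm tall
- blower_1: Bystander: rubber dust blower, 51 mm across, 106 mm tall
- block_1: Bystander: dark bench block, 46 mm cube
- tweezers_1: Bystander: steel tweezers lying flat, 125 mm long
- driver_1: Bystander: small screwdriver lying flat, 104 mm long
- die_1: Bystander: steel press die, 22 mm across, 14 mm tall
There are look-alikes about, which are no part of the job. Of the things shaped like the plate, the bare steel one is meant.

How it is judged:
By the outcome, as a careful person would: the job done as asked, in the order asked, and still so for the second after the job is handed in, with the robot touching nothing.
It also fails if it takes over 61 s, if anything falls off the work surface, if the arm or the gripper's body presses on something with over 40 N, if the wrist force passes 120 N, or if a joint passes its speed limit or range.

## Robot

A 7-joint arm with a two-finger parallel gripper is mounted at the origin on a cart in front of the work surface, level with it; the furniture and walls round the work are solid. World frame = base frame: x ahead of the robot, y to its left, z up, the work surface at z = 0. Lengths are in m, angles in rad, forces in N, time in s.
With the tool pointing down it reaches from about 0.425 to 0.825 m from the base axis. Payload 3.6 kg.
Tool frame: the origin (TCP) lies where the fingers leave the gripper's body, on its centre line; the fingertips stand 73 mm ahead of it and the grasp point (between the pads) lies 54 mm ahead of it; z points along the fingers, y is the line along which they close (so a half turn about z gives the same grasp; the last joint's range is limited). The gripper opens to 85 mm and grips with 20 to 120 N. Pads are 22 mm wide; open, the fingers measure 114 mm over their backs; the gripper's body (76 mm by 85 mm) begins 54 mm behind the grasp point. The pads swing forward as they close: fully open they stand 13 mm farther back than shut.
Start: joints at [-1.361, 0.615, -0.013, 1.423, 0.008, 1.103, -0.04], TCP at [0.152, 0.632, 0.304] pointing down, gripper open.
Joint ranges: [-3.12, 3.12], [-0.3, 2.06], [-1.34, 1.32], [0.26, 2.42], [-1.36, 4.5], [0.01, 1.98], [-2.84, 2.84]. Speed limits (rad/s): [2.79, 2.79, 3.14, 3.14, 3.14, 3.14, 3.14].

## Interface

Orientations are given as a unit quaternion [x, y, z, w].
In Python, from station import arm, snapshot, camera_info, ticket gives the robot as it stands. Calls block until the motion is done:
- arm.movep(position, orientation): joint-space move of the TCP to a pose.
- arm.line_to(position, velocity=0.15, ori=None): straight line of the TCP; ori=None keeps the orientation; velocity is the mean speed in m/s.
- arm.move_j(angles): joint-space move.
- arm.move_gripper(opening, effort=None): opening from 0.0 (shut) to 1.0 (fully open); effort is the grip in N (None keeps the last); returns when the fingers have stopped.
- arm.pause(seconds).
- arm.ik(position, orientation): joint angles nearest the present ones, or None.
- snapshot(name): name is "scene" or "side" or "wrist"; returns the picture (384x512x3 uint8, blue, green, red); there is no depth.
- camera_info(name): a dict with "fx", "fy", "cx", "cy" (pixels), "dist_coeffs" ([k1, k2, p1, p2, k3] as OpenCV has them; the pictures are not rectified), "R" (3x3) and "t" (3): a world point X has camera coordinates R X + t; the wrist camera has in their place "T_tool_cam" (4x4, takes a point from camera to tool coordinates, whose origin is the TCP and whose axes are the flange's). Camera axes: x right, y down, z forward; pixel columns grow to the right and rows downward; lengths in m; the calibration is good to about 2 mm. A picture is of the moment at which its call begins: read the wrist's pose just before it. camera_info takes no time and is no camera call.
A pose or a line that the arm cannot do raises arm.MotionError and nothing moves.
- ticket.finish_job(): hands the job in; it is judged then, once.
Readings, each from a call of its own:
- arm.read_time(): time.
- arm.read_joint_positions(): joint angles.
- arm.read_dq(): joint speeds.
- arm.read_effort(): joint torques, N m.
- arm.read_tool_pos(): TCP position.
- arm.read_eef_rot(): TCP orientation.
- arm.read_ft_force(): force on the tool from outside, world axes, zero at the start.
- arm.read_wrist_torque(): the same for the moment, N m.
- arm.read_opening(): opening from 0.0 (shut) to 1.0 (fully open).
- arm.read_finger_force(): force on a finger pad.
Only numpy, scipy, OpenCV 4.12 (cv2) and the standard library are available. Lean on these libraries where they do the work, as an engineer would, in place of code of your own. Each camera call takes 0.05 s, during which the arm holds its last target. There are 200 camera calls.

## Working session

There is one attempt and no reset: what is moved stays moved. The work goes in short steps, each a Python script; the robot and the scene stay as the last script left them, time stands still between calls to the robot, and variables do not carry over. Pictures are saved under pics/ and viewed, at most 10 in all, crops included, and the job is handed in when it is done.

```bash
ls; mkdir -p pics
python3 - <<'E'
from station import arm, snapshot, camera_info
import cv2,numpy as np
print(arm.read_time(),arm.read_tool_pos(),arm.read_eef_rot())
for n in("scene","side","wrist"):
    i=snapshot(n);cv2.imwrite(f"pics/{n}0.png",i)
    print(n,camera_info(n))
a=cv2.imread("pics/scene0.png");b=cv2.imread("pics/side0.png")
cv2.imwrite("pics/s0.png",cv2.resize(a,(800,600),interpolation=cv2.INTER_CUBIC));cv2.imwrite("pics/d0.png",cv2.resize(b,(800,600),interpolation=cv2.INTER_CUBIC))
E
```

```text
pics
0.0 [0.15235275 0.63127944 0.30272794] [ 1.18107392e-01  9.92999952e-01 -1.31171621e-03 -1.35156132e-04]
scene {'fx': 449.4680403276782, 'fy': 449.4680403276782, 'cx': 264.7159559126568, 'cy': 187.38402114285697, 'dist_coeffs': array([0.02232609, 0.        , 0.        , 0.        , 0.        ]), 'R': array([[ 0.52907496, -0.84856878,  0.00327451],
       [-0.5453979 , -0.34300184, -0.76478158],
       [ 0.65009294,  0.40284087, -0.64428131]]), 't': array([-0.27997171,  0.33663761,  0.71699147])}
side {'fx': 410.54806031421134, 'fy': 410.54806031421134, 'cx': 265.19151321594757, 'cy': 192.47885803053515, 'dist_coeffs': array([0.00223856, 0.        , 0.        , 0.        , 0.        ]), 'R': array([[ 0.9551507 , -0.2959423 , -0.01026135],
       [-0.11430543, -0.33650971, -0.93471679],
       [ 0.2731692 ,  0.89396833, -0.35524529]]), 't': array([-0.5272841 ,  0.1200338 ,  1.09693606])}
wrist {'fx': 320.79260219138496, 'fy': 320.79260219138496, 'cx': 257.6204625808396, 'cy': 191.9428024905178, 'dist_coeffs': array([0.00170378, 0.        , 0.        , 0.        , 0.        ]), 'T_tool_cam': array([[ 1.85959677e-03, -9.51981324e-01, -3.06150454e-01,
         7.87186242e-02],
       [ 9.99998181e-01,  1.64048812e-03,  9.72983503e-04,
         1.03985334e-04],
       [-4.24025942e-04, -3.06151706e-01,  9.51982643e-01,
        -6.98246143e-02],
       [ 0.00000000e+00,  0.00000000e+00,  0.00000000e+00,
         1.00000000e+00]])}
```

View pics/s0.png

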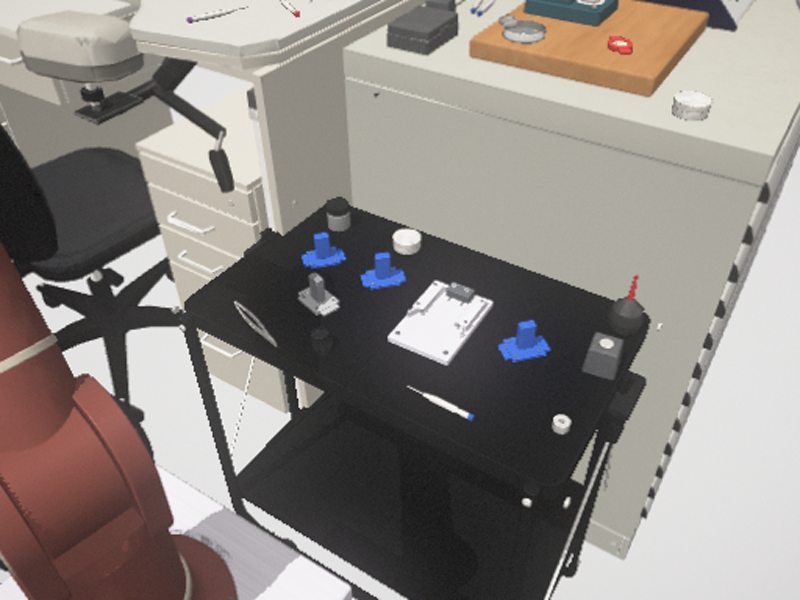

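View pics/d0.png

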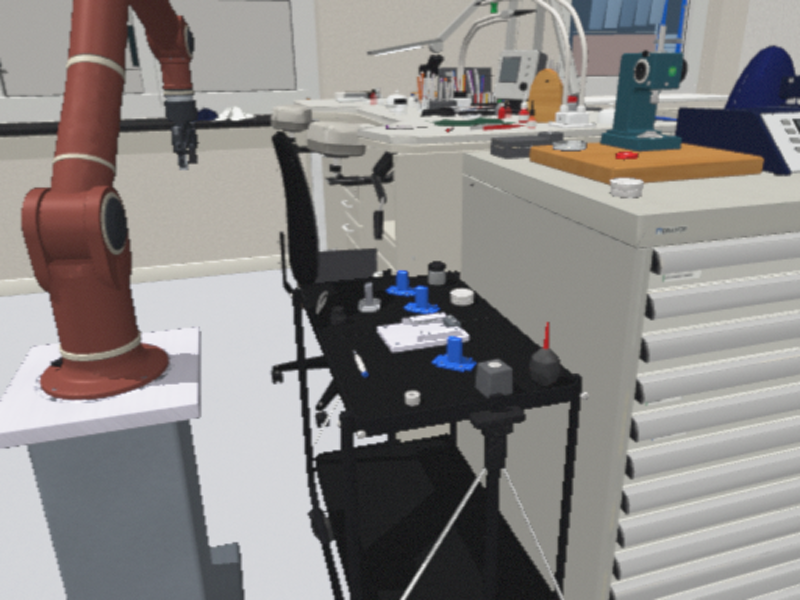

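Plate-like things in the scene picture (800x600 px): blue ones at (322,250), (383,272) and (525,343), and a bare steel one at (318,295), which is my choice. The bracket is at (440,320), with the stop at (460,292). The dark loupe is near the plate at (320,340).

```bash
cat > h.py <<'E'
from station import arm, snapshot, camera_info, ticket
import cv2,numpy as np
from scipy.spatial.transform import Rotation as Ro
def cam(n,pose=None):
    c=camera_info(n);K=np.array([[c["fx"],0,c["cx"]],[0,c["fy"],c["cy"]],[0,0,1]])
    if n=="wrist":
        p,q=pose;T=np.eye(4);T[:3,:3]=Ro.from_quat(q).as_matrix();T[:3,3]=p
        M=np.linalg.inv(T@c["T_tool_cam"]);R,t=M[:3,:3],M[:3,3]
    else:R,t=np.array(c["R"]),np.array(c["t"])
    return K,c["dist_coeffs"],R,t
def unproj(C,uv,z):
    K,d,R,t=C
    u=cv2.undistortPoints(np.array(uv,float).reshape(-1,1,2),K,d)[:,0]
    r=np.c_[u,np.ones(len(u))]@R;o=-R.T@t
    z=np.broadcast_to(z,len(u));return o+r*((z-o[2])/r[:,2])[:,None]
def proj(C,X):
    K,d,R,t=C;return cv2.projectPoints(np.array(X,float),cv2.Rodrigues(R)[0],t,K,d)[0][:,0]
def down(psi):return [np.cos(psi/2),np.sin(psi/2),0,0]   # tool x at yaw psi, tool y at psi-90deg
def pose():return arm.read_tool_pos(),arm.read_eef_rot()
def look(name):
    P=pose();i=snapshot("wrist");cv2.imwrite(f"pics/{name}.png",i);np.savez(f"pics/{name}.npz",p=P[0],q=P[1]);return i,cam("wrist",P)
E
python3 - <<'E'
from h import *
s=512/800
a=cv2.imread("pics/scene0.png");cv2.imwrite("pics/c0.png",cv2.resize(a[140:285,165:390],None,fx=3.5,fy=3.5,interpolation=cv2.INTER_CUBIC))
C=cam("scene")
pts=dict(plate=(319,301,0),gtop=(318,277,.05),br=(441,321,.012),stop=(458,296,.012),loupe=(320,352,0),blue1=(383,280,0),blue2=(322,260,0),die=(562,430,0),tw=(255,322,0),bf=(390,336,.012),bfr=(440,362,.012),bb=(440,283,.012),bbr=(492,300,.012))
for k,(u,v,z) in pts.items():print(k,unproj(C,[(u*s,v*s)],z)[0].round(3))
C=cam("side");print(unproj(C,[(369*s,308*s)],0),unproj(C,[(369*s,285*s)],.05))
for psi in(0,np.pi/2,-np.pi/2,np.pi):
  for p in ([.5,.1,.3],[.6,-.05,.3]):print(psi,p,arm.ik(p,down(psi)))
E
```

```text
plate [0.496 0.154 0.   ]
gtop [0.496 0.151 0.05 ]
br [ 0.547 -0.037  0.012]
stop [ 0.611 -0.031  0.012]
loupe [0.408 0.084 0.   ]
blue1 [0.593 0.099 0.   ]
blue2 [ 0.583  0.215 -0.   ]
die [ 0.461 -0.268  0.   ]
tw [ 0.406  0.206 -0.   ]
bf [0.479 0.009 0.012]
bfr [ 0.472 -0.079  0.012]
bb [0.623 0.009 0.012]
bbr [ 0.63  -0.08   0.012]
[[0.49557562 0.14268253 0.        ]] [[0.49836643 0.1467661  0.05      ]]
0 [0.5, 0.1, 0.3] [-0.77293283  0.50267353  0.80646214  1.84447187 -0.43236334  0.97901226
 -1.35126038]
0 [0.6, -0.05, 0.3] [-0.42262006  0.65981924  0.82338349  1.59157843 -0.52217406  1.12298472
 -1.04326112]
1.5707963267948966 [0.5, 0.1, 0.3] [-0.54818476  0.42893224  0.44435003  1.83833102 -0.22593608  0.92409103
 -0.00194903]
1.5707963267948966 [0.6, -0.05, 0.3] [-0.26180719  0.58442103  0.51402017  1.58650647 -0.31717876  1.05472849
  0.33890931]
-1.5707963267948966 [0.5, 0.1, 0.3] [-0.01640693  0.41864126 -0.31918986  1.82223515  0.16031581  0.92584305
  2.73503545]
-1.5707963267948966 [0.6, -0.05, 0.3] [-0.54417743  0.78444312  1.13379207  1.59508833 -0.74046454  1.24919691
 -2.41711042]
3.141592653589793 [0.5, 0.1, 0.3] [-0.31096912  0.40345665  0.10021434  1.8312483  -0.04979822  0.90930209
  1.38264941]
3.141592653589793 [0.6, -0.05, 0.3] [-0.10256499  0.55065509  0.24311622  1.58115585 -0.14765266  1.0278521
  1.75322028]
```

View pics/c0.png

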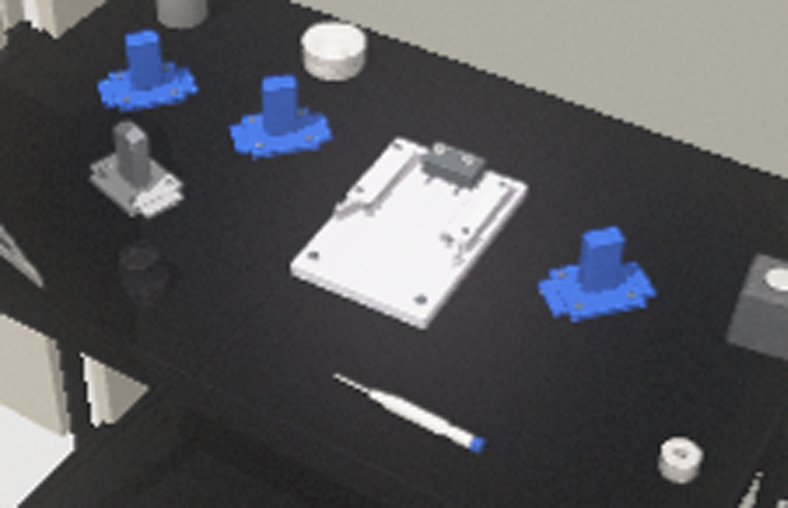

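The crop confirms the choice: bare steel at crop (138,170), with the grip top at (130,130), and the other three plate shapes are blue. Now moving in for close wrist views.

Run:
```python
from h import *
arm.movep([.555,.0,.24],down(np.pi/2)); arm.pause(.3)
i,_=look("wb"); print(pose())
arm.movep([.497,.175,.2],down(np.pi/2)); arm.pause(.3)
j,_=look("wp"); print(pose(),arm.read_time())
cv2.imwrite("pics/wb2.png",cv2.resize(i,(800,600),interpolation=cv2.INTER_CUBIC))
cv2.imwrite("pics/wp2.png",cv2.resize(j,(800,600),interpolation=cv2.INTER_CUBIC))
```

```text
(array([5.55022004e-01, 2.15150604e-04, 2.39995936e-01]), array([ 7.06956800e-01,  7.07256731e-01,  7.28899476e-06, -6.86010881e-06]))
(array([0.49756619, 0.17386035, 0.20027088]), array([7.07870649e-01, 7.06341996e-01, 2.05861315e-04, 2.95258334e-04])) 4.2833
```

View pics/wb2.png

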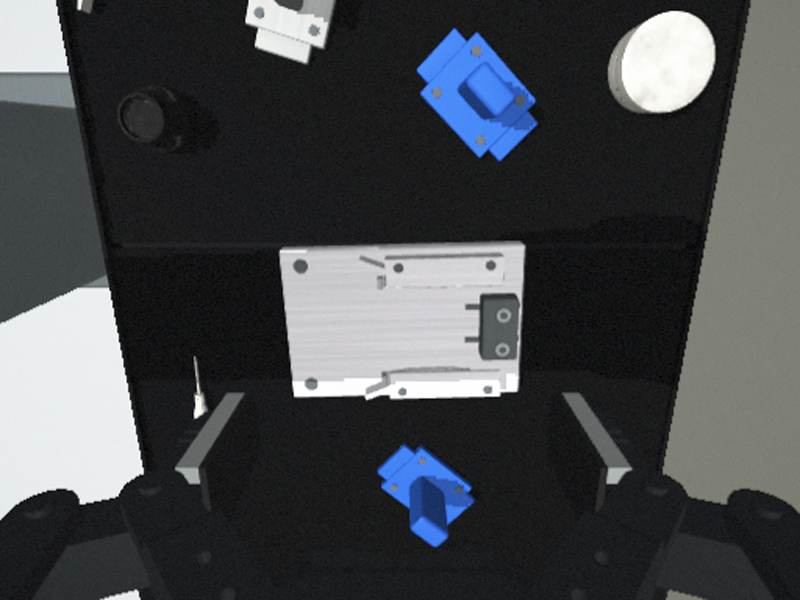

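View pics/wp2.png

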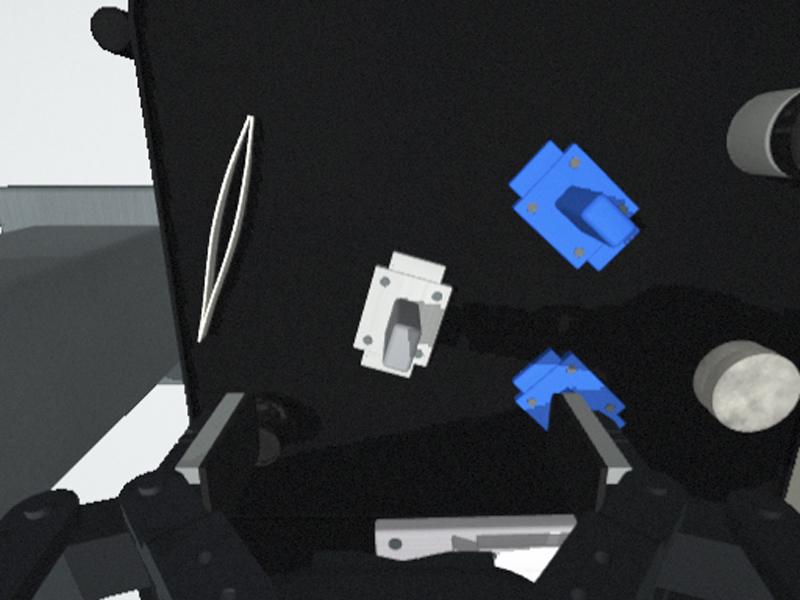

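The wrist views show the bracket with its open end at left, stop face at x≈481, and rails along rows 265 and 385. The steel plate is at (402,315), yawed about -17°. I'll fit both poses by silhouette.

```bash
cat > fit.py <<'E'
from h import *
from scipy.optimize import minimize
def box(x0,x1,y0,y1,z0,z1):return np.array([[x,y,z] for x in(x0,x1) for y in(y0,y1) for z in(z0,z1)])/1e3
PL=[box(-22,22,-25,25,0,6),box(-15,15,-35,35,0,5),box(-7,7,-12,12,6,50)]
BR=[box(-75,75,-50,50,0,12),box(-10,60,36.3,45,12,24),box(-10,60,-45,-36.3,12,24)]
def world(B,p):
    c,s=np.cos(p[2]),np.sin(p[2]);z=p[3] if len(p)>3 else 0
    return B@np.array([[c,-s,0],[s,c,0],[0,0,1]]).T+[p[0],p[1],z]
def render(C,B,p,roi,k=4):
    x0,y0,x1,y1=roi;m=np.zeros(((y1-y0)*k,(x1-x0)*k),np.uint8)
    for b in B:
        q=(proj(C,world(b,p))-[x0-.5,y0-.5])*k-.5
        cv2.fillConvexPoly(m,cv2.convexHull((q*16).round().astype(np.int32)),255,shift=4)
    return cv2.resize(m,None,fx=1/k,fy=1/k,interpolation=cv2.INTER_AREA)/255.
def sil(img,C,B,p0,roi,thr,S=(.003,.003,.03)):
    x0,y0,x1,y1=roi;g=img[y0:y1,x0:x1].max(2)
    m=(g>thr).astype(np.uint8);m=cv2.morphologyEx(m,cv2.MORPH_CLOSE,np.ones((7,7)))
    n,l,st,_=cv2.connectedComponentsWithStats(m);m=(l==1+st[1:,4].argmax()).astype(float)
    f=lambda u:np.abs(render(C,B,np.array(p0)+np.array(u)*S,roi)-m).sum()
    best=min((minimize(f,s,method="Nelder-Mead",options=dict(initial_simplex=np.array(s)+np.r_[[np.zeros(3)],np.eye(3)*1.])) for s in([0,0,0],[.5,.5,.5])),key=lambda r:r.fun)
    return np.array(p0)+best.x*S,best.fun,m.sum()
E
python3 - <<'E'
from fit import *
out=[]
for n,B,p0,roi,thr in(("wp",PL,[.496,.148,-.27],(215,150,300,250),60),("wb",BR,[.55,-.037,0.02],(165,145,350,265),60)):
    i=cv2.imread(f"pics/{n}.png");d=np.load(f"pics/{n}.npz");C=cam("wrist",(d["p"],d["q"]))
    p,e,a=sil(i,C,B,p0,roi,thr);print(n,p.round(4),e,a)
    x0,y0,x1,y1=roi;c=i[y0:y1,x0:x1];k=400//(x1-x0);c=cv2.resize(c,None,fx=k,fy=k,interpolation=cv2.INTER_NEAREST)
    for b in B:
        q=((proj(C,world(b,p))-[x0-.5,y0-.5])*k).round().astype(int)
        for u in range(8):
            for v in(1,2,4):
                if not u&v:cv2.line(c,tuple(map(int,q[u])),tuple(map(int,q[u|v])),(0,0,255),1)
    out.append(c)
    if n=="wb":
        s=.64;bp=p;R=np.array([np.cos(p[2]),np.sin(p[2])])
        for uv in((482,296),(481,357)):
            X=unproj(C,[(uv[0]*s,uv[1]*s)],.026)[0,:2]-p[:2];print("stop",X@R,X@[-R[1],R[0]])
h=max(o.shape[0] for o in out);out=[cv2.copyMakeBorder(o,0,h-o.shape[0],0,0,cv2.BORDER_CONSTANT) for o in out]
cv2.imwrite("pics/ov.png",np.hstack(out)[:600,:800])
E
```

```text
wp [ 0.497   0.1565 -0.2886] 83.98039215686273 3569.0
wb [ 0.5556 -0.0332  0.0265] 214.11764705882354 14948.0
stop 0.04718574314277742 0.022265796168714585
stop 0.04753142949493554 -0.017207725122194296
```

View pics/ov.png

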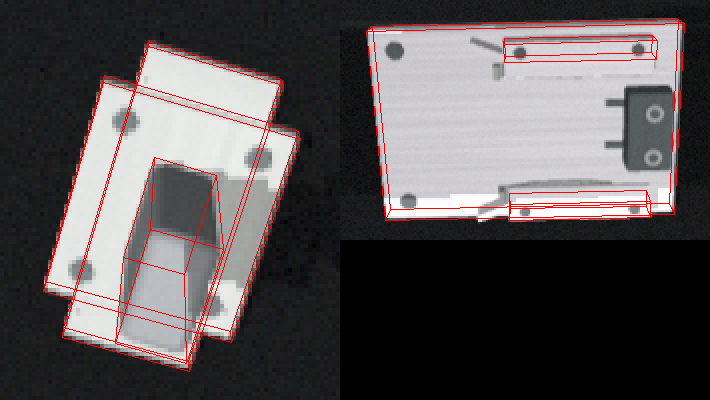

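Both fits look tight. Grasp next.

Run:
```python
from h import *
x,y,th=.497,.1565,-.2886
q=down(th+np.pi/2)
arm.movep([x,y,.19],q)
arm.move_gripper(.55,50)
arm.line_to([x,y,.101],.12); arm.pause(.2)
print(pose()[0],arm.read_ft_force())
arm.move_gripper(0,50); arm.pause(.2)
print(arm.read_opening(),arm.read_finger_force(),arm.read_ft_force(),pose()[0])
arm.line_to([x,y,.19],.12); arm.pause(.3)
print(arm.read_opening(),arm.read_finger_force(),arm.read_ft_force())
th=.0265;q=down(th+np.pi/2);c=np.array([np.cos(th),np.sin(th)])
p=np.array([.5556,-.0332])-.050*c
arm.movep([*p,.16],q); arm.pause(.3)
print(pose(),arm.read_ft_force(),arm.read_time())
i,_=look("h1");j=snapshot("side");cv2.imwrite("pics/side1.png",j)
cv2.imwrite("pics/h1v.png",cv2.resize(i,(800,600),interpolation=cv2.INTER_CUBIC))
```

```text
[0.49739591 0.15665846 0.10171229] [-0.03392042 -0.34809146  0.15106225]
0.15453703648229206 49.556939005851746 [ 0.62305648 -0.20441561  5.87014186] [0.49728532 0.15653897 0.10133696]
0.15504540897535404 48.71643304824829 [-0.39603182 -1.23027377 -1.50721426]
(array([ 0.50587119, -0.03294233,  0.16007002]), array([ 6.96679830e-01,  7.17382139e-01,  2.76811077e-04, -6.60330776e-05])) [ 0.30128036  0.18368904 -1.22103674] 9.0083
```

View pics/h1v.png

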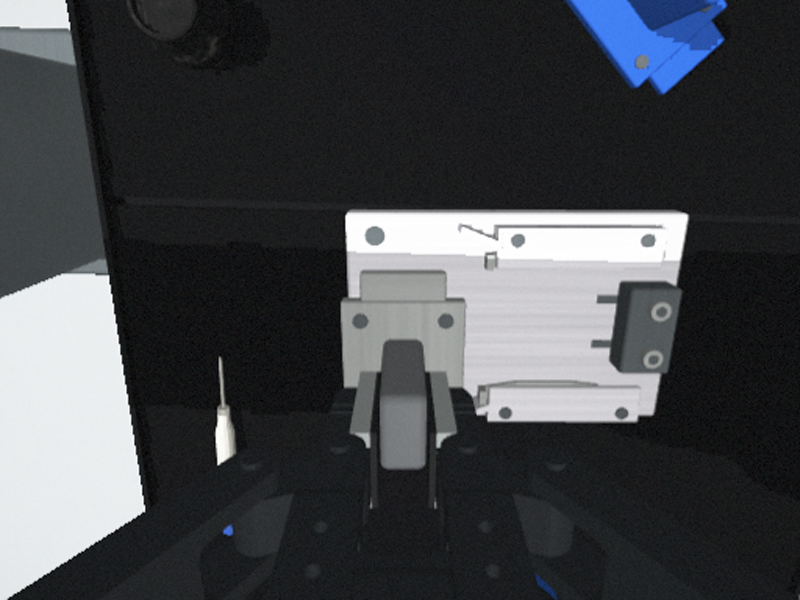

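The plate is held level between the pads. Its far ear edge is at (360..446,271), the bracket's +y edge runs (347,211)–(688,213), and the stop's front top edge is at about x=620. I'll cross-check the lateral offset with these.

Run:
```python
from fit import *
d=np.load("pics/h1.npz");P=(d["p"],d["q"]);C=cam("wrist",P);s=.64
th=.0265;R=np.array([[np.cos(th),np.sin(th)],[-np.sin(th),np.cos(th)]]);o=np.array([.5556,-.0332])
L=lambda uv,z:((unproj(C,np.array(uv,float)*s,z)[:,:2]-o)@R.T*1e3).round(2)
print("tcp",(P[0][:2]-o)@R.T*1e3)
print("ear edge",L([(361,271),(446,271)],P[0][2]-.101+.005))
print("body corners",L([(342,299),(465,299)],P[0][2]-.101+.006))
print("bracket edge",L([(347,211),(688,212)],.012))
print("bracket -y rail top outer", L([(490,421),(638,421)],.024),"+y rail outer/inner",L([(497,226),(662,226),(497,262),(662,262)],.024),"-y inner",L([(490,388),(638,388)],.024))
print("stop",L([(622,283),(612,370),(622,283)],[.026,.026,.026]))
# silhouette yaw check from second bracket view w/ 'scene'
i=cv2.imread("pics/scene0.png");print(sil(i,cam("scene"),BR,[.5556,-.0332,.0265],(240,165,325,240),110))
```

```text
tcp [-49.70452548   1.57524164]
ear edge [[-64.06  37.29]
 [-35.06  37.42]]
body corners [[-70.74  27.55]
 [-28.28  27.74]]
bracket edge [[-73.94  50.51]
 [ 73.4   50.74]]
bracket -y rail top outer [[ -8.6  -45.15]
 [ 60.58 -44.81]] +y rail outer/inner [[-11.01  46.29]
 [ 56.93  46.59]
 [-10.06  31.09]
 [ 59.4   31.4 ]] -y inner [[ -9.59 -27.98]
 [ 58.04 -27.65]]
stop [[ 42.93  22.71]
 [ 44.05 -17.71]
 [ 42.93  22.71]]
(array([ 0.55553081, -0.03232457,  0.03527229]), np.float64(78.90196078431373), np.float64(2120.0))
```

```bash
cat >> h.py <<'E'
TH=.029;O=np.array([.5556,-.0332]);RB=np.array([[np.cos(TH),-np.sin(TH)],[np.sin(TH),np.cos(TH)]])
def bw(x,y):return O+RB@[x,y]
def wb():
    p=pose()[0];return np.r_[RB.T@(p[:2]-O),p[2]]*1e3
QB=down(TH+np.pi/2)
def fb():
    f=arm.read_ft_force();return np.r_[RB.T@f[:2],f[2]]
E
python3 - <<'E'
from h import *
arm.line_to([*bw(-.050,-.0003),.125],.1,QB);arm.pause(.3);print(wb())
arm.line_to([*bw(-.050,-.0003),.116],.04,QB);arm.pause(.4);print(wb(),arm.read_eef_rot(),QB,fb(),arm.read_time())
i,_=look("h2")
cv2.imwrite("pics/h2v.png",cv2.resize(i[115:290,195:455],(800,538),interpolation=cv2.INTER_CUBIC))
E
```

```text
[-49.71391433  -0.29153565 125.49788413]
[-49.94903649  -0.31542825 116.08092922] [6.96782186e-01 7.17282773e-01 6.25593052e-05 7.53065069e-05] [np.float64(0.6967797588414902), np.float64(0.7172851369356503), 0, 0] [ 0.16460375  0.3550089  -2.42119555] 10.6833
```

View pics/h2v.png

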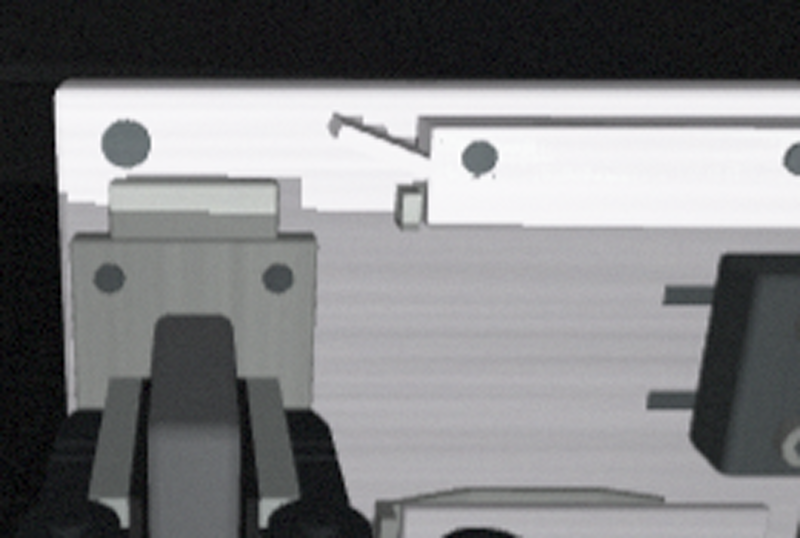

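The plate is just above the apron: ear edge at crop row 182 (x 112–278), +y roof inner edge at row 225, bracket edge at row 83, −y roof inner edge at row ~505. Computing the offsets now.

Run:
```python
from fit import *
d=np.load("pics/h2.npz");P=(d["p"],d["q"]);C=cam("wrist",P);k=260/800
L=lambda uv,z:((unproj(C,np.array(uv,float)*k+[195-.34,115-.34],z)[:,:2]-O)@RB*1e3).round(2)
u=P[0][2]-.1014
print("under",u)
print("ear edge",L([(112,183),(278,183)],u+.005))
print("body",L([(72,236),(317,236)],u+.006), "front edge",L([(316,300)],u+.006))
print("br edge",L([(60,88),(780,86)],.012))
print("+y roof inner",L([(430,223),(780,227)],.024),"outer",L([(430,127),(780,127)],.024))
print("-y roof inner",L([(400,505),(765,508)],.024))
print("stop top corner",L([(722,256),(693,438)],.026),"foot",L([(712,290),(693,400)],.012))
```

```text
under 0.014680929218736163
ear edge [[-64.25  34.91]
 [-35.4   34.96]]
body [[-71.42  25.54]
 [-28.37  25.62]] front edge [[-28.06  13.57]]
br edge [[-73.67  50.18]
 [ 53.25  50.75]]
+y roof inner [[-9.53 29.06]
 [50.56 28.45]] outer [[-10.78  45.74]
 [ 47.37  45.84]]
-y roof inner [[-11.01 -26.56]
 [ 57.91 -27.06]]
stop top corner [[ 40.36  23.86]
 [ 40.87 -11.13]] foot [[ 47.52  12.32]
 [ 47.54 -10.63]]
```

Run:
```python
from h import *
Y=.0002
arm.line_to([*bw(-.050,Y),.1155],.03,QB);arm.pause(.2)
f0=fb();z=.1150
print(wb(),f0)
while z>.1105:
    arm.line_to([*bw(-.050,Y),z],.02,QB);arm.pause(.08)
    f=fb();print(round(z,4),wb()[2].round(2),f.round(2))
    if f[2]-f0[2]>1.5:break
    z-=.0004
print(arm.read_time())
```

```text
[-50.00796099   0.19909678 115.48965302] [-0.02854023  0.15321799 -1.33554311]
0.115 114.98 [-0.07  1.03 -1.87]
0.1146 114.59 [ 0.08  0.02 -1.9 ]
0.1142 114.2 [ 0.22 -0.7  -1.62]
0.1138 113.79 [-0.31 -0.06 -0.27]
0.1134 113.36 [-0.33 -0.75 -1.8 ]
0.113 113.34 [-0.33 -0.12  3.93]
13.1833
```

```bash
cat > slide.py <<'E'
from h import *
def go(x0,x1,Y,z,step,v,lim,ymax=6,zmax=12):
    x=x0
    while x<x1-1e-9:
        x=min(x+step,x1);arm.line_to([*bw(x,Y),z],v,QB)
        f=fb();w=wb();print(round(x*1e3,1),w.round(2),f.round(1),arm.read_time().round(1))
        if -f[0]>lim or abs(f[1])>ymax or f[2]>zmax:print("stop");break
    return x
E
python3 - <<'E'
from slide import *
x=go(-.050,-.030,.0002,.1132,.005,.03,5)
go(x,.010,.0002,.1132,.0025,.02,14)
print(arm.read_opening())
E
```

```text
Traceback (most recent call last):
  File "slide.py", line 6, in go
    f=fb();w=wb();print(round(x*1e3,1),w.round(2),f.round(1),arm.read_time().round(1))
                                                             ^^^^^^^^^^^^^^^^^^^^^
AttributeError: 'float' object has no attribute 'round'
```

```bash
sed -i 's/arm.read_time().round(1)/round(arm.read_time(),1)/' slide.py
python3 - <<'E'
from slide import *
x=go(-.045,-.030,.0002,.1132,.005,.03,5)
go(x,.010,.0002,.1132,.0025,.02,14)
print(arm.read_opening())
E
```

```text
-40.0 [-39.58   0.13 113.37] [ 0.4 -0.1  4.3] 13.8
-35.0 [-34.81   0.16 113.35] [-0.  -0.6  4.8] 14.1
-30.0 [-29.92   0.17 113.34] [ 0.1 -0.2  5.1] 14.4
-27.5 [-27.78   0.14 113.33] [-1.2  0.2  5.4] 14.7
-25.0 [-25.29   0.12 113.35] [-1.3  1.2  5.5] 15.0
-22.5 [-22.79   0.15 113.35] [-0.2 -0.7  5.5] 15.3
-20.0 [-20.31   0.15 113.32] [-0.9  0.   6. ] 15.6
-17.5 [-17.79   0.14 113.33] [-1.2 -0.1  5.1] 15.8
-15.0 [-15.32   0.14 113.34] [-1.  -0.4  5. ] 16.1
-12.5 [-1.4050e+01  1.0000e-01  1.1337e+02] [-4.2  0.2  9. ] 16.4
-10.0 [-1.279e+01  7.000e-02  1.134e+02] [-5.9  0.4 11. ] 16.6
-7.5 [-1.1360e+01  8.0000e-02  1.1344e+02] [-7.7  0.4 13.8] 16.9
stop
0.15000334749973704
```

Lateral force is nil, so it's aligned. The ears are on the clip ramps, and the arm's forward lag is pressing the plate down, so I'll servo z to keep the vertical load light.

```bash
cat > slide.py <<'E'
from h import *
def go(x0,x1,Y,z,step,v,lim,ft=0.,hist=[]):
    x=x0
    while x<x1-1e-9:
        x=min(x+step,x1);arm.line_to([*bw(x,Y),z],v,QB)
        f=np.mean([fb() for _ in range(3)],0);w=wb();print(round(x*1e3,2),round(z*1e3,2),w.round(2),f.round(1),round(arm.read_time(),1))
        if -f[0]>lim or abs(f[1])>6:print("stop");break
        z+=np.clip((f[2]-ft)/20e3,-.0004,.0004)
    return x,z
E
python3 - <<'E'
from slide import *
x,z=-.0075,.1132
for _ in range(4):
    z+=.00018;arm.line_to([*bw(x,.0002),z],.02,QB);print(wb().round(2),fb().round(1))
print(go(x,.010,.0002,z,.002,.02,14))
print(arm.read_opening(),arm.read_eef_rot())
E
```

```text
[-1.1380e+01  9.0000e-02  1.1344e+02] [-7.5 -0.3 13. ]
[-1.1360e+01  1.1000e-01  1.1344e+02] [-7.6  0.6 10.3]
[-1.1370e+01  8.0000e-02  1.1345e+02] [-6.5 -0.1 11. ]
[-1.1350e+01  1.0000e-01  1.1346e+02] [-6.2  0.6  8.9]
-5.5 113.92 [-1.0300e+01  8.0000e-02  1.1349e+02] [-8.4  0.6 10.3] 18.2
-3.5 114.32 [ -8.26   0.18 113.52] [-7.1 -0.1  8.5] 18.4
-1.5 114.72 [ -6.12   0.3  113.54] [-6.7 -1.   5.5] 18.7
0.5 114.99 [ -4.31   0.34 113.56] [-6.4 -0.7  4.1] 18.9
2.5 115.2 [ -2.43   0.37 113.57] [-6.3  0.3  3.5] 19.2
4.5 115.38 [ -0.5    0.46 113.58] [-7.3  0.2  2.2] 19.4
6.5 115.48 [  1.44   0.48 113.56] [-5.9  0.   1.8] 19.7
8.5 115.57 [  3.41   0.51 113.57] [-7.1  0.8  0.9] 19.9
10.0 115.62 [  4.82   0.53 113.59] [-6.8 -0.2  1.8] 20.2
(0.01, np.float64(0.11570863879655925))
0.14959399689822303 [ 0.69688382  0.71715318 -0.00405634 -0.00527315]
```

Run:
```python
from slide import *
x,z=go(.010,.022,.0002,.1157,.002,.02,11)
x,z=go(x,.040,.0002,z,.001,.012,10)
print(x,z,arm.read_opening(),arm.read_eef_rot())
```

```text
12.0 115.7 [  6.87   0.56 113.58] [-6.9 -0.1  0.6] 20.4
14.0 115.73 [  8.87   0.54 113.59] [-6.6  0.8  1.5] 20.7
16.0 115.8 [ 10.86   0.6  113.58] [-6.2  0.7  0.9] 20.9
18.0 115.85 [ 12.86   0.61 113.58] [-5.9 -0.3  1.7] 21.2
20.0 115.94 [ 14.83   0.61 113.55] [-6.5 -0.2  0.6] 21.4
22.0 115.97 [ 16.85   0.62 113.56] [-5.9  0.3  0.3] 21.7
23.0 115.98 [ 17.65   0.61 113.57] [-6.8  0.6  1. ] 21.9
24.0 116.03 [ 18.63   0.63 113.57] [-6.4 -0.4 -0.6] 22.2
25.0 116.0 [ 19.62   0.65 113.56] [-6.2  0.1  0.8] 22.4
26.0 116.04 [ 20.69   0.64 113.56] [-6.6 -0.3  0.5] 22.7
27.0 116.06 [ 21.77   0.65 113.57] [-5.8 -0.2 -0.3] 22.9
28.0 116.05 [ 22.77   0.64 113.55] [-5.6  0.7  0.1] 23.2
29.0 116.05 [ 23.81   0.66 113.58] [-6.6  0.2  0.1] 23.4
30.0 116.06 [ 24.81   0.6  113.55] [-6.3 -0.2  0.7] 23.7
31.0 116.09 [ 25.79   0.63 113.54] [-7.3 -0.7  0.3] 23.9
32.0 116.11 [ 26.78   0.65 113.58] [-6.   0.2 -1.1] 24.2
33.0 116.06 [ 26.98   0.62 113.6 ] [-8.4  0.3  1.8] 24.4
34.0 116.15 [ 27.2    0.59 113.61] [-9.5  1.1  2.7] 24.7
35.0 116.28 [ 27.4    0.58 113.66] [-10.6  -0.    3.8] 24.9
stop
0.03500000000000001 0.11628268357187266 0.15132954533179716 [ 0.69697175  0.71703092 -0.00599803 -0.00781413]
```

The plate meets the stop at x≈26.8 mm with a steady 6.3 N drag. Allowing for tool tilt, that matches the measured face. Now bed it with about 9–10 N on the stop.

Run:
```python
from slide import *
x,z=go(.035,.045,.0002,.1163,.0008,.012,15.2)
for _ in range(7):arm.pause(.1);print(fb().round(1),end=' ')
print(x,z,wb(),arm.read_time())
np.savez("xz.npz",x=x,z=z)
```

```text
35.8 116.3 [ 27.58   0.54 113.68] [-11.7  -0.2   5.3] 25.2
36.6 116.56 [ 27.72   0.55 113.68] [-12.8   0.1   4.5] 25.4
37.4 116.79 [ 27.91   0.53 113.75] [-13.1   0.5   5.1] 25.7
38.2 117.04 [ 28.12   0.54 113.78] [-15.1  -0.9   6. ] 25.9
39.0 117.34 [ 28.28   0.53 113.81] [-14.9   0.    4.7] 26.2
39.8 117.58 [ 28.44   0.52 113.84] [-16.7   0.1   3.4] 26.4
stop
[-16.5   0.    4.4] [-16.1   0.    4.3] [-15.6   1.    5. ] [-16.2  -0.5   4.2] [-16.   -0.3   5.2] [-15.6  -0.4   5.1] [-16.1   0.5   4.8] 0.039800000000000016 0.11757522869824405 [ 28.43589732   0.49617297 113.81657642] 27.125
```

Run:
```python
from slide import *
x,z=.0398,.11757
while x>.0275:
    x-=.002;z=max(z-.0006,.1136)
    arm.line_to([*bw(x,.0003),z],.02,QB);f=fb();print(round(x*1e3,1),round(z*1e3,1),wb().round(2),f.round(1))
    if f[0]>-2.5:break
arm.move_gripper(.42);arm.pause(.2);print("open",arm.read_opening(),wb(),fb(),arm.read_finger_force())
p=pose()[0];arm.line_to([p[0],p[1],.20],.1,QB);print(fb())
arm.line_to([*bw(.02,-.03),.22],.15,QB);arm.pause(.3)
i,_=look("e1");print(arm.read_time(),wb(),fb())
cv2.imwrite("pics/e1v.png",cv2.resize(i,(800,600),interpolation=cv2.INTER_CUBIC))
```

```text
37.8 117.0 [ 28.     0.54 113.75] [-13.8   0.2   4.4]
35.8 116.4 [ 27.54   0.57 113.68] [-11.8  -0.2   4.1]
33.8 115.8 [ 27.13   0.64 113.57] [-10.2  -0.    3.8]
31.8 115.2 [ 26.69   0.64 113.51] [-7.6  1.   4.6]
29.8 114.6 [ 26.24   0.67 113.42] [-6.   0.1  5.3]
27.8 114.0 [ 25.89   0.66 113.39] [-5.3  0.1  3.9]
25.8 113.6 [ 25.56   0.74 113.39] [-1.9  1.   3.3]
open 0.4243717588459381 [ 25.95568116   0.21031688 113.60707834] [ 0.98587209 -0.23604168  0.37011443] 0.0
[-0.76022064  0.81647259 -0.17226667]
31.2333 [ 19.98497553 -29.22949399 219.59809915] [-0.35040525 -0.04676605  0.16102366]
```

View pics/e1v.png

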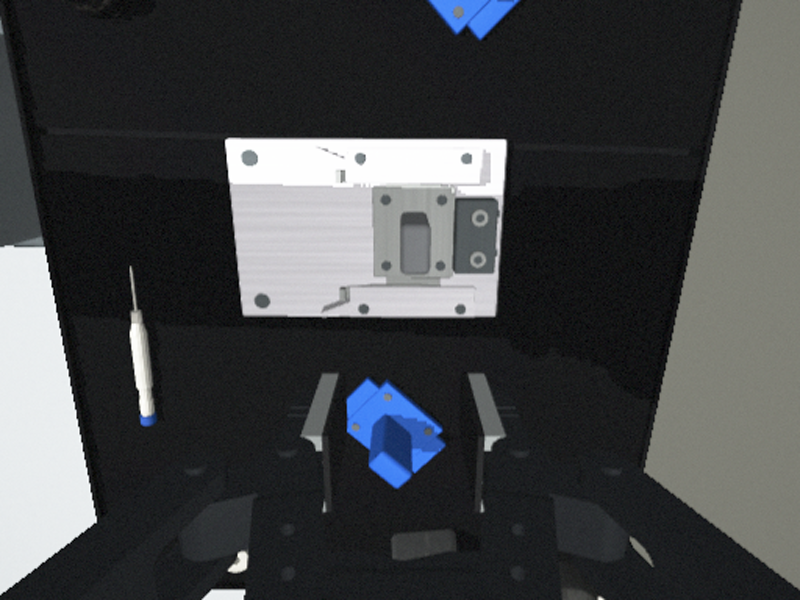

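The plate sits straight under both clips with its leading edge (x≈453) against the stop face (x≈455), and the gripper is clear. Handing in.

```bash
python3 -c "
from station import arm,ticket
print(ticket.finish_job(),arm.read_time())"
```

```text
the job is handed in; nothing more can be done
the job is handed in; nothing more can be done
```

The steel plate is seated under both clips and fully home against the stop, bedded for 0.7 s at 16 N on the wrist (about 9.7 N on the stop after the 6.3 N clip drag), then released, and the job was handed in at about 31 s.

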